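# Size a spacer in the stepped pocket gauge

## Robot

A 6-joint arm with a two-finger parallel gripper is mounted at the origin on a cart in front of the work surface, level with it; the furniture and walls round the work are solid. World frame = base frame: x ahead of the robot, y to its left, z up, the work surface at z = 0. Lengths are in m, angles in rad, forces in N, time in s.
With the tool pointing down it reaches from about 0.35 to 0.875 m from the base axis. Payload 4.2 kg.
Tool frame: the origin (TCP) lies midway between the tips of the shut fingers; the grasp point (between the pads) lies bot.hold_point_z behind it (bot.hold_point_z is the distance from the TCP to the grasp point, in m); z points along the fingers, y is the direction in which the jaws open and shut (so a half turn about z gives the same grasp; the last joint's range is limited). The gripper opens to 87 mm and grips with 3 to 60 N. Pads are 19 mm wide; open, the fingers measure 117 mm over their backs; the gripper's body (75 mm by 190 mm) begins 51 mm behind the grasp point.
Start: joints at [-1.039, 0.385, 0.008, 0, -1.194, -0.259], TCP at [0.168, -0.602, 0.223] pointing down, gripper open.
Joint ranges: [-3.14, 3.14], [-1.21, 2.06], [-1.07, 1.41], [-3.16, 2.05], [-2.99, -0.16], [-3.1, 3.1]. Speed limits (rad/s): [2.79, 2.79, 3.14, 3.14, 3.14, 3.14].

## Interface

Orientations are given as a rotation vector (axis times angle).
In Python, from rig import bot gives the robot as it stands.
- The arm moves only by the shell command python3 -m crank 'ROWS' [OPENING] [FORCE]. ROWS is JSON, a list of rows, each a list of 4 numbers: the shift along the world's x, y, z in mm, then the turn about the world's z in rad. A call has 1 to 20 rows; each row shifts and turns the commanded pose from where the row before left it; what a row does not reach is not made up. A row lasts 1/8 s, in which the tool goes at most 62.5 mm and 10.7 degrees, less where a joint would pass 70% of its speed; a pose out of reach is approached as far as the arm can. A call is refused whole if a number of a shift passes 62.5 or a number of a turn 0.188, either way. A call with a gripper value outside its range is refused whole. OPENING is the finger opening in mm, from 0 to 87, set as the call begins (- or left out, the last holds). The fingers move at their own pace and stop on an object; FORCE is the grip in N (left out, the last holds). Time passes only in rows, so rows that do not move let the fingers close. It gives the time, the measured TCP pose, the force and the opening at its end, in the units of the state.
- bot.sense(): the state, without advancing time (a new reading comes with each control period).
- bot.capture(name): name is "scene" or "side" or "wrist"; returns (picture, depth): 420x560x3 uint8, red, green, blue; 420x560 float32, m along the optical axis (not along the pixel's ray), 0 where there is no reading.
- bot.camera_model(name): a dict with "camera_matrix" (3x3 intrinsics, pixels), "k1" (the pictures are not rectified: a ray, as slopes to the right and down, at radius r is drawn at 1 + k1 r^2 times it, then the intrinsics apply), "R" (3x3) and "t" (3): a world point X has camera coordinates R X + t. Camera axes: x right, y down, z forward; pixel columns grow to the right and rows downward; lengths in m; the calibration is good to about 2 mm. A picture is of the moment at which its call begins: read the wrist's pose just before it. camera_model takes no time and is no camera call; for the wrist camera it gives the pose at the moment of the call.
- bot.finish_job(): hands the job in, once; it reports no verdict.
The state is a dict: "clock": time; "joint_positions": joint angles; "dq": joint speeds; "effort": joint torques, N m; "ee_pos": TCP position; "ee_rot": TCP orientation; "force": force on the tool from outside, world axes, zero at the start; "ft_torque": the same for the moment, N m; "width": finger opening in m.
Only numpy, scipy, OpenCV 4.12 (cv2) and the standard library are available. Lean on these libraries where they do the work, as an engineer would, in place of code of your own. Each camera call takes 0.05 s, during which the arm holds its last target. There are 200 camera calls.

## Task

Find the size of the steel spacer that lies on the black rubber mat: starting at the smallest pocket of the stepped gauge and going up one pocket at a time, set the spacer squarely on each pocket and press lightly to feel whether it enters, never forcing it. Leave it upright and fully home in the first pocket it enters, let go and take the hand well clear (10 cm). Leave the two spacers in the tray and everything else on the table where they are.

Things in the scene. Friction and masses are not known exactly. Their poses are not given: they have to be found in the camera images.
- gauge: Stepped pocket gauge: dark steel plate fixed to the table, 60 x 190 x 18 mm (x, y, z), with four round blind pockets in a row along its y axis, each 5 mm wider than the one before, all 10 mm deep (floor 8 mm above the table), sharp mouths. Origin: centre of its underside. Rigid: touch it slowly (15 mm/s or less). Pressing with 4 to 8 N is light; over 40 N, even as a knock, is forcing.
- pocket_1 (a point): Centre of the mouth of pocket 1 (the smallest, at the gauge's +y end), 26 mm in diameter, at the height of the gauge's top face (18 mm).
- pocket_2 (a point): Centre of the mouth of pocket 2 (second smallest), 31 mm in diameter, at the height of the gauge's top face (18 mm).
- pocket_3 (a point): Centre of the mouth of pocket 3 (second largest), 36 mm in diameter, at the height of the gauge's top face (18 mm).
- pocket_4 (a point): Centre of the mouth of pocket 4 (the largest, at the gauge's -y end), 41 mm in diameter, at the height of the gauge's top face (18 mm).
- mat: Thin black rubber mat, 80 x 80 x 2.5 mm, fixed on the table; origin at the centre of its underside. The spacer standing on it is the one to be gauged.
- tray: Blue shallow sample tray, 140 x 200 x 22 mm, floor 2.5 mm thick, fixed; origin at the centre of its underside. Two spacers wait in it and stay there.
- spacer_a_centre (a point): Centre (14 mm above the foot; z is its axis) of one of three loose steel spacers: upright cylinders 28 mm high, 0.1 to 0.2 kg, outer diameter 30, 35 or 40 mm (which is which is not told): 1 mm less than the pocket it fits; none enters the smallest. 0.5 mm chamfer at the foot, blind 15 mm recess in the top. Grasp the upper half from above. One stands on the mat, two in the tray; interchanged at each start.
- spacer_b_centre (a point): Centre (14 mm above the foot; z is its axis) of one of three loose steel spacers: upright cylinders 28 mm high, 0.1 to 0.2 kg, outer diameter 30, 35 or 40 mm (which is which is not told): 1 mm less than the pocket it fits; none enters the smallest. 0.5 mm chamfer at the foot, blind 15 mm recess in the top. Grasp the upper half from above. One stands on the mat, two in the tray; interchanged at each start.
- spacer_c_centre (a point): Centre (14 mm above the foot; z is its axis) of one of three loose steel spacers: upright cylinders 28 mm high, 0.1 to 0.2 kg, outer diameter 30, 35 or 40 mm (which is which is not told): 1 mm less than the pocket it fits; none enters the smallest. 0.5 mm chamfer at the foot, blind 15 mm recess in the top. Grasp the upper half from above. One stands on the mat, two in the tray; interchanged at each start.
- weight: Bystander: small brass knobbed weight, 30 mm wide, 40 mm high, loose; origin at its underside.
- loupe: Bystander: black eye loupe, 41 mm wide, 44 mm high, loose; origin at its underside.
- micrometer: Bystander: micrometer, 48 x 125 x 14 mm, lying loose; origin at its underside.
- screwdriver: Bystander: screwdriver with orange handle, 17 x 160 x 16 mm, lying loose near the front edge; origin at its underside.
There are look-alikes about, which are no part of the job. What is shaped like the part that bears spacer_c_centre but blue or turquoise is not meant.

How it is judged:
On the way, in this order (a step that is already met when the one before it is completed fails the run):
1. the spacer has been set on the smallest pocket, within 4 mm of its centre, and pressed on it (((horizontal distance between spacer_a_centre and pocket_1 below 0.004 m and height (world z) of spacer_a_centre below 0.034 m and contact force between spacer_a and gauge above 0.8 N) or (horizontal distance between spacer_b_centre and pocket_1 below 0.004 m and height (world z) of spacer_b_centre below 0.034 m and contact force between spacer_b and gauge above 0.8 N) or (horizontal distance between spacer_c_centre and pocket_1 below 0.004 m and height (world z) of spacer_c_centre below 0.034 m and contact force between spacer_c and gauge above 0.8 N))), for 0.1 s.
2. the spacer has been tried on pocket 2: it has entered 3.5 mm if it fits there, otherwise rested on its rim (((horizontal distance between spacer_a_centre and pocket_2 below 0.004 m and height (world z) of spacer_a_centre below 0.0285 m) or (horizontal distance between spacer_b_centre and pocket_2 below 0.004 m and height (world z) of spacer_b_centre below 0.034 m and contact force between spacer_b and gauge above 0.8 N) or (horizontal distance between spacer_c_centre and pocket_2 below 0.004 m and height (world z) of spacer_c_centre below 0.034 m and contact force between spacer_c and gauge above 0.8 N))).
3. a spacer that fits pocket 2 is home there and the fingers have left it; any other has been tried on pocket 3 (entered if it fits, otherwise rested on its rim) ((((horizontal distance between spacer_a_centre and pocket_2 below 0.003 m and height (world z) of spacer_a_centre below 0.0235 m and angle between spacer_a_centre's own z axis and vertical below 0.08 rad) and distance between the grasp point and spacer_a_centre above 0.045 m) or (horizontal distance between spacer_b_centre and pocket_3 below 0.004 m and height (world z) of spacer_b_centre below 0.0285 m) or (horizontal distance between spacer_c_centre and pocket_3 below 0.004 m and height (world z) of spacer_c_centre below 0.034 m and contact force between spacer_c and gauge above 0.8 N))).
4. a spacer that fits pocket 2 or 3 is home there and the hand is clear by 8 cm; one that does not has entered pocket 4 ((((horizontal distance between spacer_a_centre and pocket_2 below 0.003 m and height (world z) of spacer_a_centre below 0.0235 m and angle between spacer_a_centre's own z axis and vertical below 0.08 rad) and distance between the grasp point and spacer_a_centre above 0.08 m) or ((horizontal distance between spacer_b_centre and pocket_3 below 0.003 m and height (world z) of spacer_b_centre below 0.0235 m and angle between spacer_b_centre's own z axis and vertical below 0.08 rad) and distance between the grasp point and spacer_b_centre above 0.08 m) or (horizontal distance between spacer_c_centre and pocket_4 below 0.004 m and height (world z) of spacer_c_centre below 0.0285 m))).
At the end, for the whole second after the job is handed in: The spacer from the mat stands at rest, upright (within 0.08 rad), in the first pocket that it fits, within 3 mm of the pocket's centre and within 1.5 mm of the pocket floor, released, with the hand at least 8 cm away; the other two spacers are still in the tray, moved less than 20 mm ((((horizontal distance between spacer_a_centre and pocket_2 below 0.003 m and height (world z) of spacer_a_centre below 0.0235 m and angle between spacer_a_centre's own z axis and vertical below 0.08 rad) and distance between the grasp point and spacer_a_centre above 0.08 m and linear speed of spacer_a below 0.01 m/s and contact force between spacer_a and the fingers below 0.1 N and (horizontal distance between spacer_b_centre and tray below 0.11 m and height (world z) of spacer_b_centre below 0.03 m and distance of spacer_b_centre from where it was at the start of the episode below 0.02 m) and (horizontal distance between spacer_c_centre and tray below 0.11 m and height (world z) of spacer_c_centre below 0.03 m and distance of spacer_c_centre from where it was at the start of the episode below 0.02 m)) or ((horizontal distance between spacer_b_centre and pocket_3 below 0.003 m and height (world z) of spacer_b_centre below 0.0235 m and angle between spacer_b_centre's own z axis and vertical below 0.08 rad) and distance between the grasp point and spacer_b_centre above 0.08 m and linear speed of spacer_b below 0.01 m/s and contact force between spacer_b and the fingers below 0.1 N and (horizontal distance between spacer_a_centre and tray below 0.11 m and height (world z) of spacer_a_centre below 0.03 m and distance of spacer_a_centre from where it was at the start of the episode below 0.02 m) and (horizontal distance between spacer_c_centre and tray below 0.11 m and height (world z) of spacer_c_centre below 0.03 m and distance of spacer_c_centre from where it was at the start of the episode below 0.02 m)) or ((horizontal distance between spacer_c_centre and pocket_4 below 0.003 m and height (world z) of spacer_c_centre below 0.0235 m and angle between spacer_c_centre's own z axis and vertical below 0.08 rad) and distance between the grasp point and spacer_c_centre above 0.08 m and linear speed of spacer_c below 0.01 m/s and contact force between spacer_c and the fingers below 0.1 N and (horizontal distance between spacer_a_centre and tray below 0.11 m and height (world z) of spacer_a_centre below 0.03 m and distance of spacer_a_centre from where it was at the start of the episode below 0.02 m) and (horizontal distance between spacer_b_centre and tray below 0.11 m and height (world z) of spacer_b_centre below 0.03 m and distance of spacer_b_centre from where it was at the start of the episode below 0.02 m)))); the robot touches nothing.
It fails at once if a spacer is forced: more than 40 N between a spacer and the gauge (contact force between any of spacer_a, spacer_b, spacer_c and gauge above 40 N).
It fails at once if a spacer is put into a pocket larger than the first one it fits ((horizontal distance between spacer_a_centre and pocket_3 below 0.004 m and height (world z) of spacer_a_centre below 0.0285 m) or (horizontal distance between spacer_a_centre and pocket_4 below 0.004 m and height (world z) of spacer_a_centre below 0.0285 m) or (horizontal distance between spacer_b_centre and pocket_4 below 0.004 m and height (world z) of spacer_b_centre below 0.0285 m)).
It fails at once if a bystander is moved more than 30 mm (distance of any of weight, loupe, micrometer, screwdriver from where it was at the start of the episode above 0.03 m).
It also fails if it takes over 67 s, if anything falls off the work surface, if the arm or the gripper's body presses on something with over 40 N, if the wrist force passes 120 N, or if a joint passes its speed limit or range.

## Working session

There is one attempt and no reset: what is moved stays moved. The work goes in short steps, Python scripts to look and compute and a shell command to move; the robot and the scene stay as the last step left them, time stands still between calls to the robot, and variables do not carry over. Pictures are saved under pics/ and viewed, about 8 in all and at most 12, crops included, and the job is handed in when it is done.

```bash
mkdir -p pics; ls
cat > h.py <<'E'
import numpy as np, cv2
from rig import bot
def grab(n,save=None):
    m=bot.camera_model(n); p,d=bot.capture(n)
    if save: cv2.imwrite('pics/'+save,cv2.cvtColor(p,cv2.COLOR_RGB2BGR))
    return m,p,d
def ray(m,uv):
    K=np.array(m['camera_matrix']); R=np.array(m['R']); t=np.array(m['t'])
    x=(np.array(uv,float).reshape(-1,2)-K[:2,2])/[K[0,0],K[1,1]]
    u=x.copy()
    for _ in range(20): u=x/(1+m['k1']*(u**2).sum(1,keepdims=True))
    d=np.c_[u,np.ones(len(u))]@R
    return -R.T@t,d
def plane(m,uv,z):
    c,d=ray(m,uv); return c+d*((z-c[2])/d[:,2])[:,None]
def proj(m,X):
    c=np.array(X,float).reshape(-1,3)@np.array(m['R']).T+np.array(m['t'])
    s=c[:,:2]/c[:,2:]; s=s*(1+m['k1']*(s**2).sum(1,keepdims=True))
    K=np.array(m['camera_matrix']); return s*[K[0,0],K[1,1]]+K[:2,2]
E
python3 - <<'E'
from h import *
print(bot.hold_point_z,bot.sense())
ps=[]
for n in('scene','side'):
    m,p,d=grab(n); ps.append(p); c,_=ray(m,[0,0]); print(n,c,m['k1'],m['camera_matrix']); np.savez(f'{n}0.npz',p=p,d=d)
    cv2.imwrite(f'pics/{n}0.png',cv2.cvtColor(p,cv2.COLOR_RGB2BGR))
E
```

```text
pics
0.0187 {'clock': 0.0, 'joint_positions': array([-1.03939201e+00,  3.85521401e-01,  6.65604806e-03, -5.32007457e-04,
       -1.19398763e+00, -2.58611407e-01]), 'dq': array([ 0.00053917,  0.00020287, -0.00031058,  0.00040835, -0.00090637,
       -0.00198847]), 'effort': array([ 3.82644548e-04, -3.90662420e+01,  1.87406248e+01,  4.21982288e+00,
        1.09453057e-02, -2.03819441e-04]), 'ee_pos': array([ 0.16826536, -0.6013076 ,  0.22148775]), 'ee_rot': array([ 0.42682351, -3.11212313, -0.00328036]), 'force': array([-0.55448675, -1.13918392, -1.01812255]), 'ft_torque': array([-0.04734488,  0.0060832 , -0.00883648]), 'width': 0.08702829096262332}
scene [-0.38560029  0.58483262  0.81599491] -0.10007976000898844 [[464.36491324   0.         282.46199038]
 [  0.         464.36491324 206.9945626 ]
 [  0.           0.           1.        ]]
side [0.1272979  0.95071134 0.64540314] 0.02704301821390452 [[529.49857857   0.         279.17861791]
 [  0.         529.49857857 205.36133901]
 [  0.           0.           1.        ]]
```

View pics/scene0.png

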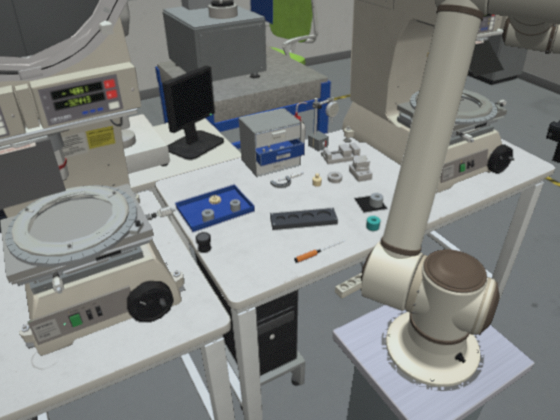

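View pics/side0.png

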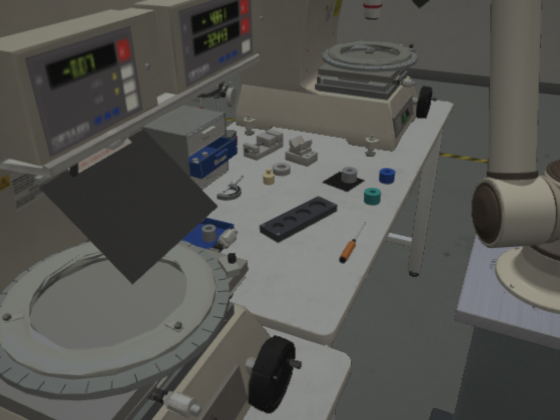

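The scene view shows the gauge around (304,218), the mat spacer at (376,200), a turquoise decoy at (373,223), and the tray at (215,207). In the side view the spacer is at (349,175), the gauge at (300,218), and there is a blue decoy at (387,176).

Run:
```python
from h import *
for n,pts in(('scene',{'sp':(376,197,.028),'mat':(370,204,.0025),'teal':(373,220,.028),'g0':(272,221,.018),'g1':(337,215,.018),'loupe':(203,237,.044),'wt':(317,177,.04),'scr':(308,256,.01)}),('side',{'sp':(349,171,.028),'mat':(344,181,.0025),'teal':(372,192,.028),'blue':(387,172,.028),'g0':(268,226,.018),'g1':(333,206,.018)})):
    m=bot.camera_model(n)
    for k,(u,v,z) in pts.items(): print(n,k,plane(m,(u,v),z)[0].round(3))
ms=bot.camera_model('side'); p=np.load('side0.npz')['p']
cv2.imwrite('pics/sidecrop.png',cv2.cvtColor(cv2.resize(p[140:280,200:410],None,fx=3.8,fy=3.8,interpolation=2),cv2.COLOR_RGB2BGR))
```

```text
scene sp [ 0.481 -0.229  0.028]
scene mat [ 0.489 -0.215  0.002]
scene teal [ 0.395 -0.148  0.028]
scene g0 [0.546 0.094 0.018]
scene g1 [ 0.477 -0.082  0.018]
scene loupe [0.547 0.301 0.044]
scene wt [ 0.651 -0.126  0.04 ]
scene scr [0.376 0.081 0.01 ]
side sp [ 0.482 -0.233  0.028]
side mat [ 0.49  -0.222  0.002]
side teal [ 0.397 -0.149  0.028]
side blue [ 0.391 -0.267  0.028]
side g0 [0.565 0.075 0.018]
side g1 [ 0.465 -0.065  0.018]
```

```bash
python3 -m crank '[[31,37,0,0],[31,37,0,0],[31,37,0,0],[31,37,0,0],[31,37,0,0],[31,37,0,0],[31,37,0,0],[31,37,0,0],[31,38,0,0],[33,38,0,0],[0,0,0,0],[0,0,0,0]]' 70
python3 - <<'E'
from h import *
s=bot.sense();m,p,d=grab('wrist','w1.png'); print(s['clock'],s['ee_pos'],s['ee_rot'],s['force'])
c,_=ray(m,[0,0]);print(c,m['R'][2]); print(proj(m,[[.482,-.231,.0305],[.515,.005,.018],[.395,-.148,.028]]))
E
```

```text
clock: 1.6
ee_pos: [0.48, -0.2297, 0.2221]
ee_rot: [0.428, -3.111, -0.001]
force: [-0.0, -0.2, -0.4]
width: 0.0698
1.6 [ 0.48003173 -0.22967511  0.22209394] [ 4.27730873e-01 -3.11116150e+00 -6.98665232e-04] [-0.03211514 -0.23931138 -0.39662609]
[ 0.41764381 -0.24767025  0.38422137] [ 0.228519    0.06477754 -0.97138197]
[[273.70992695 189.75608297]
 [453.78237267 265.19900423]
 [370.37388783 132.76839024]]
```

View pics/w1.png

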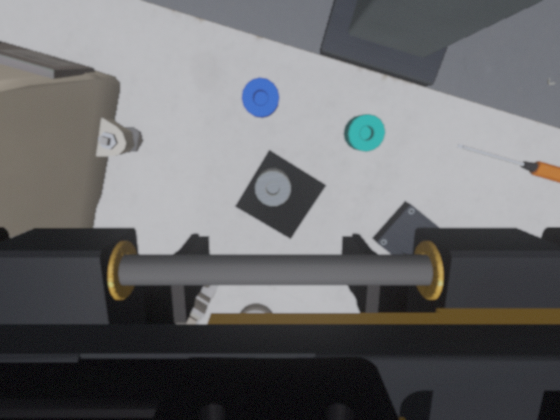

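The wrist view shows the mat spacer at (273,188), the decoys at (260,97) and (366,132), and one gauge corner at (405,240). Next I'll measure the spacer by depth, then look at the gauge.

```bash
cat >> h.py <<'E'
def cloud(m,d):
    v,u=np.mgrid[:d.shape[0],:d.shape[1]]
    c,r=ray(m,np.c_[u.ravel(),v.ravel()])
    return (c+r*d.ravel()[:,None]).reshape(*d.shape,3)
def circ(P):
    A=np.c_[2*P[:,:2],np.ones(len(P))]; s=np.linalg.lstsq(A,(P[:,:2]**2).sum(1),rcond=None)[0]
    r=np.sqrt(s[2]+s[0]**2+s[1]**2); res=np.hypot(*(P[:,:2]-s[:2]).T)-r
    return s[:2],r,res
E
cat > sp.py <<'E'
from h import *
def spacer(m,d,c0,lo,hi,ztop):
    X=cloud(m,d); k=((np.hypot(X[...,0]-c0[0],X[...,1]-c0[1])<.035)&(X[...,2]>lo)&(X[...,2]<hi)).astype(np.uint8)
    n,l,st,_=cv2.connectedComponentsWithStats(k); i=1+np.argmax(st[1:,4]); k=(l==i).astype(np.uint8)
    z=X[k>0][:,2]
    c=max(cv2.findContours(k,0,1)[0],key=cv2.contourArea)[:,0]
    P=plane(m,c,ztop); o,r,e=circ(P)
    return o,r,e.std(),np.percentile(z,[10,50,90])
E
python3 - <<'E'
from sp import *
s=bot.sense();m,p,d=grab('wrist')
print(d.shape,(d>0).mean())
for lo in(.022,.026): print(spacer(m,d,(.482,-.231),lo,.036,.0305))
X=cloud(m,d);mat=(p.max(2)<60)&(np.hypot(X[...,0]-.485,X[...,1]-.225)<.07); print('mat z',np.median(X[mat],0))
E
python3 -m crank '[[10,30,5,0],[10,30,5,0],[10,30,5,0],[10,30,5,0],[12,30,5,0],[12,30,5,0],[12,25,0,0],[12,25,0,0],[0,0,0,0],[0,0,0,0]]'
python3 - <<'E'
from h import *
s=bot.sense();m,p,d=grab('wrist','w2.png'); print(s['clock'],s['ee_pos'],s['ee_rot'])
np.savez('w2.npz',p=p,d=d,**{k:np.array(v) for k,v in m.items()})
E
```

```text
(420, 560) 0.9538052721088436
(array([ 0.48029327, -0.23250411]), np.float64(0.01936712288418989), np.float64(0.0003839153951334041), array([0.02911129, 0.03029356, 0.03127157]))
(array([ 0.48052451, -0.23246965]), np.float64(0.019235801664818843), np.float64(0.0003269134544202654), array([0.02924285, 0.03032707, 0.03130375]))
mat z [nan nan nan]
clock: 2.95
ee_pos: [0.5679, -0.0009, 0.2524]
ee_rot: [0.425, -3.112, 0.0]
force: [0.3, -1.2, 0.7]
width: 0.0699
2.95 [ 0.56793645 -0.00093388  0.25243556] [ 4.25162527e-01 -3.11203011e+00  2.01189283e-04]
  return _methods._mean(a, axis=axis, dtype=dtype,
  ret = um.true_divide(
```

View pics/w2.png

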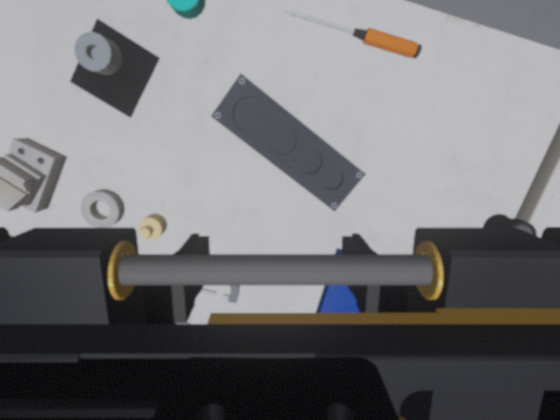

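The gauge runs from (225,95) to (350,190). Its largest pocket is at (249,113) and its smallest at (330,176), which is the +y end.

```bash
python3 -m crank '[[3,0,-12,0],[3,0,-12,0],[3,0,-12,0],[3,0,-12,0],[3,0,-12,0],[3,0,-12,0],[3,0,-12,0],[3,0,-12,0],[0,0,0,0],[0,0,0,0]]'
cat > ga.py <<'E'
from h import *
def gauge(m,p,d):
    X=cloud(m,d); z=X[...,2]; hs=cv2.cvtColor(p,cv2.COLOR_RGB2HSV)
    near=np.hypot(X[...,0]-.515,X[...,1]-.005)<.125
    k=(near&(p.max(2)<110)&(z<.03)).astype(np.uint8)
    k=cv2.morphologyEx(k,cv2.MORPH_OPEN,np.ones((5,5)))
    c=max(cv2.findContours(k,0,1)[0],key=cv2.contourArea)
    fill=cv2.drawContours(np.zeros_like(k),[c],-1,1,-1)
    P=plane(m,cv2.convexHull(c)[:,0],.018)[:,:2]
    (cx,cy),(w,h),a=cv2.minAreaRect((P*1000).astype(np.float32))
    print('rect',(cx,cy),(w,h),a,'plate z',np.percentile(z[fill>0],[5,50,95]))
    q=cv2.erode(fill,np.ones((7,7)))
    hole=((z<.0125)&(q>0)).astype(np.uint8); hole=cv2.morphologyEx(hole,cv2.MORPH_OPEN,np.ones((3,3)))
    n,l,st,ce=cv2.connectedComponentsWithStats(hole)
    out=[]
    for i in range(1,n):
        if st[i,4]<80: continue
        cc=max(cv2.findContours((l==i).astype(np.uint8),0,1)[0],key=cv2.contourArea)[:,0]
        o,r,e=circ(plane(m,cc,.008)); print('hole px',ce[i].round(),st[i,4],'floor circ',o*1000,2*r*1000,'z',np.median(z[l==i]))
    return fill
E
python3 - <<'E'
from ga import *
s=bot.sense();m,p,d=grab('wrist','w3.png'); print(s['clock'],s['ee_pos'])
np.savez('w3.npz',p=p,d=d,**{k:np.array(v) for k,v in m.items()})
for f in('w2.npz','w3.npz'):
    D=np.load(f); gauge(dict(D),D['p'],D['d'])
b=cv2.cvtColor(p,cv2.COLOR_RGB2BGR)[0:240,150:450]; b=cv2.resize(np.clip(b.astype(float)*2,0,255).astype(np.uint8),None,fx=2.5,fy=2.5,interpolation=2); cv2.imwrite('pics/w3c.png',b)
E
```

```text
clock: 4.25
ee_pos: [0.5927, 0.0001, 0.1568]
ee_rot: [-0.427, 3.112, -0.0]
force: [-0.6, 0.9, 0.3]
width: 0.0698
4.25 [5.92685079e-01 1.33532209e-04 1.56842184e-01]
rect (520.4216918945312, 3.3277664184570312) (186.6508026123047, 56.97410583496094) 68.05323028564453 plate z [0.00710368 0.01734627 0.01911294]
hole px [250. 114.] 955 floor circ [498.19322127 -51.69588399] 40.08273030638145 z 0.008024855375187767
hole px [282. 139.] 699 floor circ [516.11433786  -7.14854407] 35.08450354987951 z 0.007968879460776124
hole px [309. 161.] 478 floor circ [532.70698073  32.91210442] 29.350821089396945 z 0.00792846216746157
hole px [332. 179.] 314 floor circ [546.59459252  67.44117017] 24.039068792416707 z 0.007987382073315036
rect (520.5324096679688, 3.3470993041992188) (187.37619018554688, 57.784915924072266) 68.0070571899414 plate z [0.00721882 0.01742928 0.0189948 ]
hole px [248.  81.] 1746 floor circ [497.79997911 -51.93969993] 40.40175043855026 z 0.008005481105974988
hole px [290. 115.] 1266 floor circ [515.9926855   -7.29659787] 35.48423783362798 z 0.007979418404115673
hole px [327. 144.] 859 floor circ [532.23266493  33.080894  ] 29.913875485393746 z 0.007986823964117207
hole px [357. 169.] 540 floor circ [546.1004503   67.98932592] 24.114356035439183 z 0.007946904153008777
```

View pics/w3c.png

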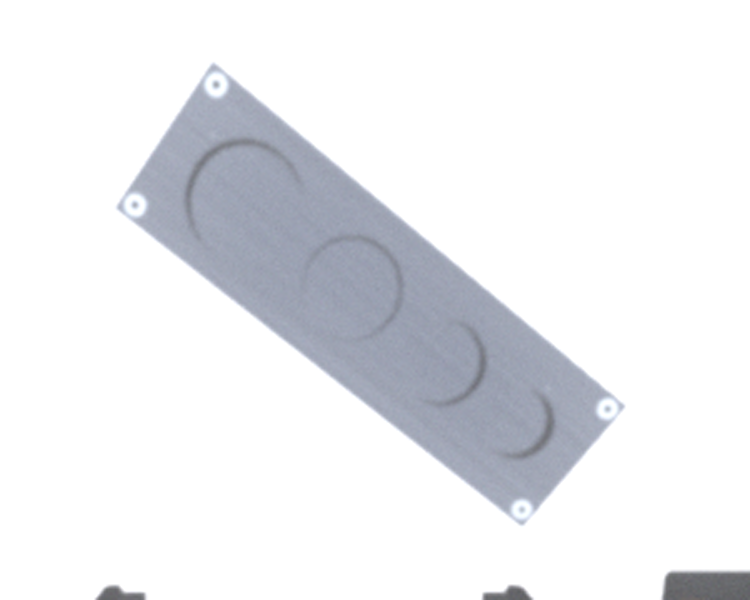

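The gauge axis is at 68° from x, and the plate and pocket sizes match the given ones. The spacer measures about 39 mm. I'll grasp it twice at 90° to centre it on the TCP, and that also gives me the camera bias.

```bash
python3 -m crank '[[-14,-29,0,0],[-14,-29,0,0],[-14,-29,0,0],[-14,-29,0,0],[-14,-29,0,0],[-14,-29,0,0],[-14,-29,0,0],[-14,-29,0,0],[0,0,-20,0],[0,0,-25,0],[0,0,-25,0],[0,0,-25,0],[0,0,-20,0],[0,0,-15,0],[0,0,-10,0],[0,0,0,0],[0,0,0,0]]' 60 && python3 -m crank '[[0,0,0,0],[0,0,0,0],[0,0,0,0],[0,0,0,0],[0,0,0,0],[0,0,0,0],[0,0,0,0],[0,0,0,0]]' 20 6
```

```text
clock: 6.42
ee_pos: [0.481, -0.232, 0.0172]
ee_rot: [-0.427, 3.111, -0.001]
force: [0.5, 0.4, 0.4]
width: 0.0599
clock: 7.42
ee_pos: [0.4806, -0.2319, 0.0168]
ee_rot: [-0.427, 3.112, -0.0]
force: [-0.8, 0.8, 4.2]
width: 0.0395
```

```bash
python3 -m crank '[[0,0,0,0],[0,0,0,0],[0,0,0,0],[0,0,0,0.1745],[0,0,0,0.1745],[0,0,0,0.1745],[0,0,0,0.1745],[0,0,0,0.1745],[0,0,0,0.1745],[0,0,0,0.1745],[0,0,0,0.1745],[0,0,0,0.1745],[0,0,0,0]]' 62 && python3 -m crank '[[0,0,0,0],[0,0,0,0],[0,0,0,0],[0,0,0,0],[0,0,0,0],[0,0,0,0],[0,0,0,0]]' 20 6 && python3 -c "
from rig import bot;print(bot.sense()['joint_positions'])"
```

```text
clock: 9.05
ee_pos: [0.4803, -0.2318, 0.0164]
ee_rot: [2.5, -1.902, -0.001]
force: [-0.2, -0.9, -0.1]
width: 0.0621
clock: 9.93
ee_pos: [0.4805, -0.2319, 0.0166]
ee_rot: [-2.502, 1.899, -0.0]
force: [1.8, -0.3, 0.0]
width: 0.0399
[-1.45440067e-01  4.76069954e-01 -4.60083472e-01  2.37255836e-06
 -6.34504269e-01  4.17843368e-01]
```

```bash
python3 -m crank '[[0,0,0,0],[0,0,0,0],[0,0,15,0],[0,0,20,0],[10,5,20,-0.1745],[15,8,20,-0.1745],[15,8,20,-0.1745],[15,8,20,-0.1745],[15,8,20,-0.1745],[15,8,10,-0.1745],[10,7,5,-0.1745],[0,0,0,-0.1745],[0,0,0,-0.1745],[0,0,0,0],[0,0,0,0]]' 62
python3 - <<'E'
from sp import *
for i in range(2):
    s=bot.sense();m,p,d=grab('wrist','w4.png'); print(s['clock'],s['ee_pos'],s['ee_rot'])
    for lo in(.022,.026): print(spacer(m,d,(.4805,-.232),lo,.036,.0305))
E
```

```text
clock: 11.8
ee_pos: [0.5754, -0.1799, 0.1672]
ee_rot: [-0.431, 3.111, -0.0]
force: [-0.1, 0.1, 0.1]
width: 0.062
11.8 [ 0.57541414 -0.17988444  0.16717811] [-4.30964404e-01  3.11117762e+00 -2.75000874e-04]
(array([ 0.48051743, -0.23165053]), np.float64(0.019461500560992384), np.float64(0.00028010315479691056), array([0.02927516, 0.03038954, 0.03135659]))
(array([ 0.48043674, -0.2317479 ]), np.float64(0.01939035244683273), np.float64(0.00025548571981156757), array([0.02934537, 0.03040513, 0.03136463]))
11.85 [ 0.57538713 -0.17989643  0.16701189] [-4.30145753e-01  3.11151851e+00 -1.89854136e-04]
(array([ 0.48047843, -0.23167212]), np.float64(0.019465904144297875), np.float64(0.0002606791507184554), array([0.02929227, 0.03036363, 0.03134205]))
(array([ 0.48041691, -0.23175654]), np.float64(0.019407066627601884), np.float64(0.0002456309472570851), array([0.0293836 , 0.03038481, 0.03134591]))
```

```bash
python3 -m crank '[[-19,-10.5,-5,0],[-19,-10.5,-10,0],[-19,-10.5,-15,0],[-19,-10.5,-20,0],[-19,-10,-20,0],[0,0,-20,0],[0,0,-20,0],[0,0,-20,0],[0,0,-14,0],[0,0,-6.5,0],[0,0,0,0],[0,0,0,0]]' 62 && python3 -m crank '[[0,0,0,0],[0,0,0,0],[0,0,0,0],[0,0,0,0],[0,0,0,0],[0,0,0,0],[0,0,0,0]]' 30 25 && python3 -m crank '[[0,0,5,0],[0,0,10,0],[0,0,20,0],[0,0,20,0],[0,0,0,0],[0,0,0,0]]'
```

```text
clock: 13.4
ee_pos: [0.481, -0.232, 0.0167]
ee_rot: [-0.428, 3.111, -0.001]
force: [0.1, 0.2, -0.5]
width: 0.0621
clock: 14.28
ee_pos: [0.4805, -0.2319, 0.0162]
ee_rot: [-0.427, 3.112, -0.0]
force: [0.0, 0.8, 2.7]
width: 0.0392
clock: 15.02
ee_pos: [0.4798, -0.2317, 0.0706]
ee_rot: [0.426, -3.112, -0.001]
force: [0.1, 0.7, -1.9]
width: 0.039
```

```bash
python3 -m crank '[[4,18,0,0],[7,32,0,0],[8,36,0,0],[8,36,0,0],[8,36,0,0],[8,36,0,0],[8,36,0,0],[8,36,0,0],[6,24,0,0],[2,9,0,0],[0,0,-10,0],[0,0,-10,0],[0,0,-5,0],[0,0,-4,0],[0,0,0,0],[0,0,0,0],[0,0,0,0],[0,0,0,0]]'
```

```text
clock: 17.27
ee_pos: [0.5475, 0.0672, 0.0423]
ee_rot: [-0.427, 3.112, 0.0]
force: [-0.2, -0.1, -1.6]
width: 0.0394
```

```bash
python3 -m crank '[[-1,0.5,-1.5,0],[0,0,-1.5,0],[0,0,-1.5,0],[0,0,-1.5,0],[0,0,-1.5,0],[0,0,-1.5,0],[0,0,-1,0],[0,0,0,0]]'
```

```text
clock: 18.27
ee_pos: [0.5464, 0.0676, 0.032]
ee_rot: [0.427, -3.112, 0.0]
force: [0.3, -0.2, -1.0]
width: 0.0392
```

```bash
python3 -m crank '[[0,0,-0.5,0],[0,0,-0.3,0],[0,0,0,0]]'
```

```text
clock: 18.65
ee_pos: [0.5465, 0.0677, 0.0318]
ee_rot: [-0.427, 3.112, -0.0]
force: [-1.1, 0.1, 4.2]
width: 0.0395
```

```bash
python3 -m crank '[[0,0,-0.3,0],[0,0,0,0],[0,0,0,0]]'
```

```text
clock: 19.02
ee_pos: [0.5465, 0.0677, 0.0317]
ee_rot: [-0.428, 3.112, -0.0]
force: [-3.1, -0.3, 5.4]
width: 0.0395
```

It pressed at about 7 N on pocket 1 without entering. Now pocket 2.

```bash
python3 -m crank '[[0,0,2,0],[0,0,4,0],[0,0,4,0],[-4,-11,0,0],[-5,-12,0,0],[-5,-12,0,0],[0,0,0,0],[0,0,-2,0],[0,0,-1.5,0],[0,0,-1.5,0],[0,0,-1.5,0],[0,0,-1.5,0],[0,0,0,0],[0,0,0,0]]'
```

```text
clock: 20.78
ee_pos: [0.5325, 0.0326, 0.033]
ee_rot: [-0.427, 3.112, -0.0]
force: [-0.2, -0.7, -0.3]
width: 0.039
```

```bash
python3 -m crank '[[0,0,-1,0],[0,0,-0.5,0],[0,0,0,0],[0,0,0,0]]'
```

```text
clock: 21.28
ee_pos: [0.5325, 0.0327, 0.0317]
ee_rot: [-0.427, 3.112, 0.0]
force: [-1.6, 0.5, 2.5]
width: 0.0392
```

```bash
python3 -m crank '[[0,0,-0.4,0],[0,0,0,0],[0,0,0,0]]'
```

```text
clock: 21.65
ee_pos: [0.5325, 0.0327, 0.0317]
ee_rot: [-0.427, 3.112, -0.0]
force: [-2.7, -0.5, 6.0]
width: 0.0394
```

Pocket 2 does not admit it either (about 7.5 N, z held). Pocket 3 target is (515.9, −7.5).

```bash
python3 -m crank '[[0,0,2,0],[0,0,4,0],[0,0,4,0],[-5,-13,0,0],[-6,-14,0,0],[-6,-13,0,0],[0,0,0,0],[0,0,-2,0],[0,0,-1.5,0],[0,0,-1.5,0],[0,0,-1.5,0],[0,0,-1.5,0],[0,0,-1,0],[0,0,-0.4,0],[0,0,0,0],[0,0,0,0]]'
```

```text
clock: 23.65
ee_pos: [0.5154, -0.0073, 0.0318]
ee_rot: [-0.427, 3.112, 0.0]
force: [-1.3, 0.1, -0.3]
width: 0.0394
```

```bash
python3 -m crank '[[0,0,-0.4,0],[0,0,0,0],[0,0,0,0]]'
```

```text
clock: 24.02
ee_pos: [0.5155, -0.0073, 0.0317]
ee_rot: [-0.427, 3.112, -0.0]
force: [-2.0, 0.1, 5.0]
width: 0.0396
```

It doesn't enter pocket 3 (about 6.5 N). The width also reads 40 mm, so pocket 4 should be the one.

```bash
python3 -m crank '[[0,0,2,0],[0,0,4,0],[0,0,4,0],[-5,-13,0,0],[-5,-13,0,0],[-5,-13,0,0],[-2.8,-6,0,0],[0,0,0,0],[0,0,-2,0],[0,0,-1.5,0],[0,0,-1.5,0],[0,0,-1.5,0],[0,0,0,0],[0,0,0,0],[0,0,0,0]]'; python3 -c "
from rig import bot;print(bot.sense()['ee_pos'])"
```

```text
clock: 25.9
ee_pos: [0.4977, -0.0524, 0.0348]
ee_rot: [-0.427, 3.112, 0.0]
force: [0.4, -0.8, -1.4]
width: 0.0393
[ 0.49765926 -0.05235201  0.03481265]
```

Exactly on target, so I'll lower it.

```bash
python3 -m crank '[[0,0,-1.5,0],[0,0,-1.5,0],[0,0,-0.7,0],[0,0,-0.5,0],[0,0,0,0]]'
```

```text
clock: 26.52
ee_pos: [0.498, -0.0522, 0.0306]
ee_rot: [-0.427, 3.112, 0.0]
force: [1.1, 0.8, -0.8]
width: 0.0392
```

```bash
python3 -m crank '[[0,0,-1,0],[0,0,-1,0],[0,0,-1,0],[0,0,0,0]]'
```

```text
clock: 27.02
ee_pos: [0.4983, -0.052, 0.0275]
ee_rot: [-0.427, 3.111, 0.0]
force: [2.2, 3.0, -1.6]
width: 0.0394
```

It's entering, with a slight wall force toward (+,+). I'll ease the command that way.

```bash
python3 -m crank '[[0.4,0.5,-1,0],[0,0,-1,0],[0,0,-1,0],[0,0,-1,0],[0,0,0,0]]'
```

```text
clock: 27.65
ee_pos: [0.4982, -0.0518, 0.0235]
ee_rot: [-0.427, 3.112, 0.0]
force: [1.8, 2.8, -1.3]
width: 0.0391
```

```bash
python3 -m crank '[[0.2,0.3,-0.8,0],[0,0,-0.7,0],[0,0,-0.4,0],[0,0,0,0],[0,0,0,0]]'
```

```text
clock: 28.28
ee_pos: [0.4982, -0.0516, 0.0217]
ee_rot: [-0.427, 3.112, -0.0]
force: [1.7, 0.6, 0.7]
width: 0.0393
```

```bash
python3 -m crank '[[0,0,-0.4,0],[0,0,0,0]]' && python3 -m crank '[[0,0,0.4,0],[0,0,0,0],[0,0,0,0],[0,0,0,0]]' 62 && python3 -m crank '[[0,0,5,0],[0,0,10,0],[0,0,20,0],[15,8,20,0],[20,10,20,0],[20,12,20,0],[20,12,20,0],[15,8,10,0],[0,0,0,0],[0,0,0,0]]'
python3 - <<'E'
from sp import *
s=bot.sense();m,p,d=grab('wrist','w5.png'); print(s['clock'],s['ee_pos'])
print(spacer(m,d,(.498,-.052),.028,.042,.036))
b=cv2.cvtColor(p,cv2.COLOR_RGB2BGR)[0:240,100:460]; cv2.imwrite('pics/w5c.png',cv2.resize(b,None,fx=2,fy=2))
E
```

```text
clock: 28.52
ee_pos: [0.4982, -0.0516, 0.0217]
ee_rot: [-0.428, 3.112, -0.0]
force: [0.3, 2.0, 5.0]
width: 0.0394
clock: 29.02
ee_pos: [0.4978, -0.0517, 0.0214]
ee_rot: [0.427, -3.111, 0.0]
force: [-0.6, -0.3, 0.4]
width: 0.061
clock: 30.28
ee_pos: [0.587, -0.0018, 0.1462]
ee_rot: [0.426, -3.111, -0.0]
force: [-0.8, 0.7, -0.4]
width: 0.0619
30.275 [ 0.58704103 -0.00183007  0.14623139]
(array([ 0.4981772 , -0.05136919]), np.float64(0.01943432025290442), np.float64(0.00024644061321964597), array([0.03474123, 0.03585798, 0.03683867]))
```

View pics/w5c.png

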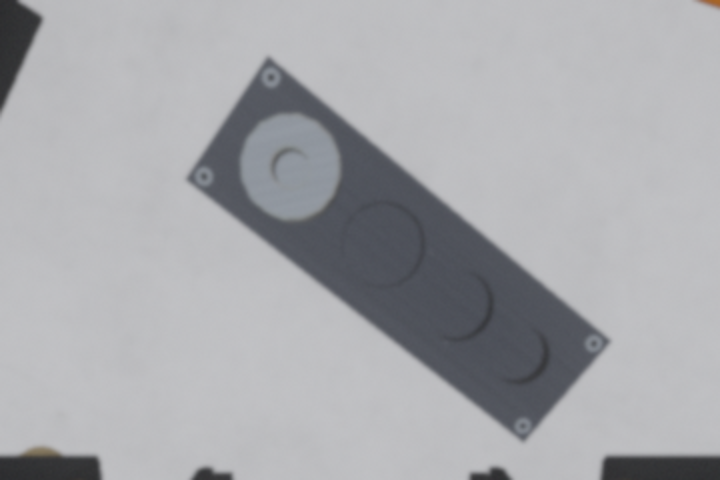

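The spacer sits upright in the largest pocket (crop pixel (290,166)), and its top reads 35.9 mm against an expected 36 mm, so it is fully home. The hand is about 15 cm away, so I'm handing in.

```bash
python3 -c "
from rig import bot;print(bot.finish_job())"
```

```text
the job is handed in; nothing more can be done
None
```

The spacer from the mat is the 40 mm one. It stands fully home in pocket 4, released, and the job was handed in at about 30 s of the 67 s allowed.

- **Gauging:** I pressed it at about 6.5–7.5 N on pockets 1, 2 and 3, and it did not sink into any of them. It then entered pocket 4 with only 2–3 N of force from the side. The finger opening had already read 39–40 mm when I gripped it.
- **Last checks:** The wrist camera put the spacer's top at 35.9 mm, where fully home is 36 mm. Its centre was under 1 mm from the pocket centre I had measured. The hand was about 15 cm away with no force on the tool.
- **Not checked:** I did not look again at the tray spacers or the bystanders. The arm went nowhere near them and no unexpected force showed up. One thing read slightly low: the camera's fitted diameter was 38.9 mm, below the finger reading.

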